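Stand a gel cassette upright in the clamp stand and lock it

TASK

Take the gel cassette off the green drying block and stand it upright on one of its short edges, centred on the black rubber strip of the clamp stand, its flat faces towards the front stop and the blue pad, and let it stand there by itself, not leaning. Then turn the red knob clockwise until it clicks past its detent and is fully home, so that the pad holds the cassette square and upright against the front stop. Do not disturb the tube racks, the tip box, the culture dish and the marker pen.

Things in the scene. Friction and masses are not known exactly. Their poses are not given: they have to be found in the camera images.
- cassette: Gel cassette: a flat slab, 100 mm long (x axis) x 64 mm wide (y axis) x 14 mm thick (z axis), 0.15 kg, orange frame round a blue window; both ends and both faces are alike. Origin at its middle. It starts lying flat on the drying block, overhanging it all round.
- block: Drying block: fixed green block, 60 (x) x 46 (y) x 40 mm high. Origin at the centre of its underside.
- stand: Clamp stand: fixed white base, 210 (x) x 110 (y) x 15 mm high. Along its +x follow the aluminium front stop, black rubber strip, blue clamp pad, and grey tower (56 x 70 mm, top 68 mm above the table) with the red knob. Stop and pad are upright plates 50 mm wide (y), tops 60 and 63 mm above the table, about 26 mm apart when open. Origin: centre of the base underside, z up.
- bay (a point): Centre of the top of the rubber strip, in the middle of the gap between front stop and open clamp pad, 18 mm above the table and 50 mm to -x of the stand's origin. Axes as the stand's: x from the front stop (rear face at x = -13 mm) to the open pad (face at x = +13 mm), y along the strip (90 mm long), z up.
- pad: Blue spring-loaded clamp pad; its origin is at the table's height, 9 mm behind its pressing face. The knob drives it towards the front stop.
- clamp_knob (a joint): Angle of the red clamp knob, rad: 0 = open, grows as it is turned clockwise seen from above; stiffens from about 0.6, clicks over its detent at about 0.9 and is locked from 1.15 on; hard stop at 1.4. Needs up to about 0.3 N m.
- clamp_knob_grip (a point): Point at which to grip the red knob from above, on its vertical axis, 105 mm above the table and 60 mm to +x of the stand's origin. The knob has an upright bar grip, 42 mm long along this point's x axis, 14 mm thick along y, on a 44 mm disc; the bar's top is 7 mm above the point, the disc's top 23 mm below it. The point turns with the knob.
- blue_rack: Bystander: blue rack of small tubes, 70 x 110 x 40 mm high. Origin at the centre of its underside.
- yellow_rack: Bystander: yellow rack of small tubes, 90 x 110 x 40 mm high. Origin at the centre of its underside.
- tip_box: Bystander: orange box of pipette tips, 85 x 120 x 62 mm high. Origin at the centre of its underside.
- dish: Bystander: clear round culture dish, 60 mm across, 14 mm high. Origin at the centre of its underside.
- marker: Bystander: white marker pen with blue cap, lying along its x axis, 130 mm long, 15 mm thick. Origin at the centre of its underside.
There are look-alikes about, which are no part of the job. There is more than one size of the cassette; the one meant has the size given above.

How it is judged:
By the outcome, as a careful person would: the job done as asked, in the order asked, and still so for the second after the job is handed in, with the robot touching nothing.
It also fails if it takes over 64 s, if anything falls off the work surface, if the arm or the gripper's body presses on something with over 40 N, if the wrist force passes 120 N, or if a joint passes its speed limit or range.

ROBOT

A 6-joint arm with a two-finger parallel gripper is mounted at the origin on the work surface. World frame = base frame: x ahead of the robot, y to its left, z up, the work surface at z = 0. Lengths are in mm, angles in rad, forces in N, time in s.
With the tool pointing down it reaches from about 250 to 800 mm from the base axis. Payload 8.5 kg.
Tool frame: the origin (TCP) lies between the finger pads; the fingertips stand 8 mm ahead of it and the grasp point (between the pads) lies 11 mm behind it; z points along the fingers, y is the line along which they close (so a half turn about z gives the same grasp; the last joint's range is limited). The gripper opens to 85 mm and grips with 20 to 120 N. Pads are 22 mm wide; open, the fingers measure 114 mm over their backs; the gripper's body (76 mm by 85 mm) begins 54 mm behind the grasp point. The pads swing forward as they close: fully open they stand 13 mm farther back than shut.
Start: joints at [-1.121, 0.238, -0.013, 1.319, 0, 1.571], TCP at [228.242, -472.742, 239.276] pointing down, gripper open.
Joint ranges: [-2.66, 2.66], [-1.03, 1.9], [-1.14, 1.46], [-1.82, 2.27], [-1.45, 1.34], [-3.14, 3.14]. Speed limits (rad/s): [2.22, 2.22, 2.79, 3.14, 3.14, 3.14].

INTERFACE

Orientations are given as a rotation vector (axis times angle).
In Python, from workcell import get_obs, camera, camera_info, close_job gives the robot as it stands. The module is installed in compiled form; this text tells all that it offers.
- The arm moves only by the tool jog_arm, never from a script. Its argument "commands" is text: rows parted by semicolons, each of 4 numbers parted by spaces: the shift along the tool's x, y, z in m, then the turn about the tool's z in degrees. A call has 1 to 20 rows; each row is the pose to reach, as a shift and turn from the pose commanded when the call began, along the tool's axes at that moment; what a row does not reach only later rows make up. A row lasts 1/8 s, in which the tool goes at most 62.5 mm and 10.7 degrees, less where a joint would pass 70% of its speed; a pose out of reach is approached as far as the arm can. A call with a gripper value outside its range is refused whole. "gripper" is the closure, from 0 (fully open) to 1 (shut), set as the call begins (left out, the last holds). The fingers move at their own pace and stop on an object; the grip force is fixed at half the most. Time passes only in rows, so rows that repeat a pose let the fingers close. It gives the time, the measured TCP pose, the force, the opening and the grip force at its end, in the units of the state.
- get_obs(): the state, without advancing time (a new reading comes with each control period).
- camera(name): name is "scene" or "side" or "wrist"; returns the picture (420x560x3 uint8, red, green, blue); there is no depth.
- camera_info(name): a dict with "fovy" (degrees; the focal length in pixels is half the picture's height over the tangent of half this angle, whatever the lens; pixels are square), "cx", "cy" (the principal point, pixels), "T" (4x4, takes a point from camera to world coordinates). Camera axes: x right, y down, z forward; pixel columns grow to the right and rows downward; lengths in mm; the calibration is good to about 2 mm. A picture is of the moment at which its call begins: read the wrist's pose just before it. camera_info takes no time and is no camera call; for the wrist camera it gives the pose at the moment of the call.
- close_job(): hands the job in; it is judged then, once.
The state is a dict: "t": time; "q": joint angles; "dq": joint speeds; "effort": joint torques, N m; "ee_pos": TCP position; "tcp_rot": TCP orientation; "wrist_force": force on the tool from outside, world axes, zero at the start; "moment": the same for the moment, N m; "gripper_width": opening from 0.0 (shut) to 1.0 (fully open); "grasp_force": force on a finger pad.
Only numpy, scipy, OpenCV 4.12 (cv2) and the standard library are available. Lean on these libraries where they do the work, as an engineer would, in place of code of your own. Each camera call takes 0.05 s, during which the arm holds its last target. There are 200 camera calls.

## Working session

There is one attempt and no reset: what is moved stays moved. The work goes in short steps, Python scripts to look and compute and a tool call to move; the robot and the scene stay as the last step left them, time stands still between calls to the robot, and variables do not carry over. Pictures are saved under pics/ and viewed, at most 10 in all, crops included, and the job is handed in when it is done.

Besides the shell and the picture viewer there is one more tool, called after "Request:" as name(argument=value, ...), one argument or row to a line, values as JSON. jog_arm: Moves the arm, as the interface text tells. Its arguments: {"type":"object","properties":{"commands":{"type":"string"},"gripper":{"type":"number"}},"required":["commands"]}

```bash
mkdir -p pics
cat > h.py <<'E'
import numpy as np, cv2
from workcell import get_obs, camera, camera_info, close_job
def save(n,f):
    im=camera(n); cv2.imwrite(f,im[:,:,::-1]); return im
def ray(n,uv,info=None):
    i=info or camera_info(n); T=np.array(i["T"]); f=210/np.tan(np.radians(i["fovy"])/2)
    d=np.array([(uv[0]-i["cx"])/f,(uv[1]-i["cy"])/f,1.]); return T[:3,3],T[:3,:3]@d
def onz(n,uv,z,info=None):
    o,d=ray(n,uv,info); return o+d*(z-o[2])/d[2]
def proj(n,p,info=None):
    i=info or camera_info(n); T=np.array(i["T"]); f=210/np.tan(np.radians(i["fovy"])/2)
    c=T[:3,:3].T@(np.array(p)-T[:3,3]); return c[:2]/c[2]*f+[i["cx"],i["cy"]]
E
python3 - <<'E'
from h import *
a=save("scene","pics/scene.png");b=save("side","pics/side.png");c=save("wrist","pics/wrist.png")
for n in("scene","side","wrist"):
    i=camera_info(n);print(n,i["fovy"],i["cx"],i["cy"],np.round(i["T"],3).tolist())
print(get_obs())
E
```

```text
scene 54.57489680765311 276.95685531841616 211.14859581839374 [[0.777, 0.519, -0.356, 920.615], [0.63, -0.638, 0.443, -442.227], [0.003, -0.569, -0.823, 911.391], [0.0, 0.0, 0.0, 1.0]]
side 47.98341275913479 275.0201135745217 207.38393972328623 [[-0.939, -0.174, 0.297, 172.266], [-0.344, 0.495, -0.798, 1003.078], [-0.008, -0.851, -0.525, 746.467], [0.0, 0.0, 0.0, 1.0]]
wrist 59.50498548539262 284.2936182506275 215.0183262754457 [[0.435, -0.855, -0.282, 299.986], [-0.901, -0.413, -0.135, -437.444], [-0.001, 0.312, -0.95, 373.243], [0.0, 0.0, 0.0, 1.0]]
{'t': 0.15, 'q': array([-1.12099473e+00,  2.38655356e-01, -1.40236943e-02,  1.31919680e+00,
        1.18120324e-05,  1.57080538e+00]), 'dq': array([-1.50157022e-05, -2.87924904e-03,  9.65226986e-04, -1.65039433e-03,
        2.11524700e-03, -1.53499057e-03]), 'effort': array([ 1.52355256e-03, -5.39078236e+01,  3.46597874e+01,  1.44102867e-02,
       -2.85952680e-06,  1.04919303e-05]), 'ee_pos': array([ 228.14008098, -472.51708705,  238.83317871]), 'tcp_rot': array([-3.06145027e+00, -7.00356378e-01,  3.59958251e-04]), 'wrist_force': array([0.4057607 , 0.8170333 , 0.28382421]), 'moment': array([ 0.05407392, -0.04312276, -0.04285826]), 'grasp_force': 0.0, 'gripper_width': 1.000877870715339}
```

View pics/scene.png

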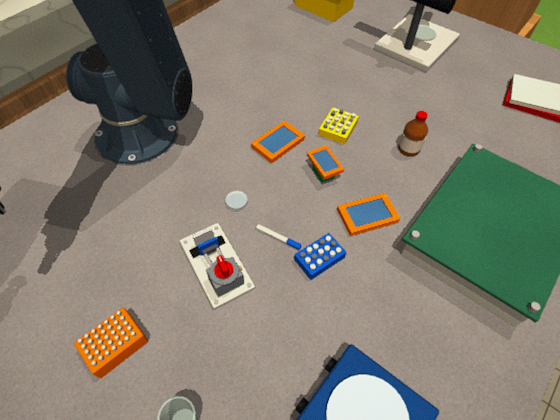

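View pics/side.png

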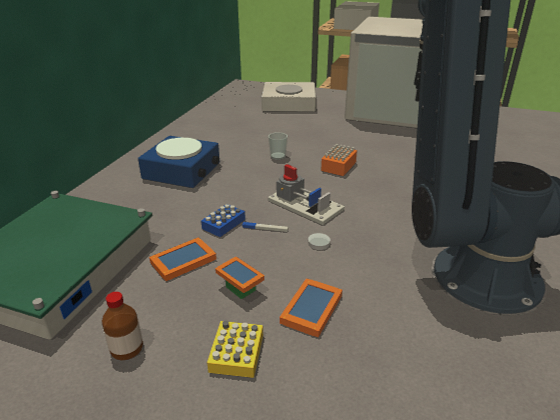

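The scene picture shows three orange/blue cassettes: (278,141) and (369,214) lie on the table, and (325,162) sits on the green block. The last one fits because it is on the block and smaller. The stand is at about (217,265) and the knob at about (224,267). I'll confirm with a crop and measure all of them.

```bash
cat > m.py <<'E'
from h import *
for n,box in (("scene",(295,140,355,190)),("side",(210,255,270,300))):
    im=cv2.imread(f"pics/{n}.png"); hsv=cv2.cvtColor(im,cv2.COLOR_BGR2HSV)
    m=((hsv[...,0]<16)|(hsv[...,0]>172))&(hsv[...,1]>170)&(hsv[...,2]>110)
    cs,_=cv2.findContours(m.astype(np.uint8)*255,cv2.RETR_EXTERNAL,cv2.CHAIN_APPROX_NONE)
    for c in cs:
        if cv2.contourArea(c)<150: continue
        x,y,w,h=cv2.boundingRect(c)
        on=(box[0]<x+w/2<box[2] and box[1]<y+h/2<box[3])
        z=54 if on else 14
        P=np.array([onz(n,p[0],z)[:2] for p in c],np.float32)
        r=cv2.minAreaRect(P); print(n,(x,y,w,h),"z",z,np.round(r[0],1),np.round(r[1],1),round(r[2],1),np.round(cv2.boxPoints(r)).tolist() if on else "")
    w=((hsv[...,1]<60)&(hsv[...,2]>150)).astype(np.uint8)*255
    cs,_=cv2.findContours(w,cv2.RETR_EXTERNAL,cv2.CHAIN_APPROX_NONE)
    for c in cs:
        if 600<cv2.contourArea(c)<12000:
            P=np.array([onz(n,p[0],15)[:2] for p in c],np.float32); r=cv2.minAreaRect(P)
            print(n,"white",cv2.boundingRect(c),np.round(r[0],1),np.round(r[1],1),round(r[2],1))
im=cv2.imread("pics/scene.png");s=cv2.imread("pics/side.png")
A=cv2.resize(im[125:205,285:365],(400,400),interpolation=3);B=cv2.resize(im[215:315,165:265],(400,400),interpolation=3)
cv2.imwrite("pics/crop1.png",np.hstack([A,B]))
E
python3 m.py
```

```text
scene (74, 308, 74, 70) z 14 [ 469.2 -458.9] [124.9 105.3] 81.1 
scene (214, 255, 19, 24) z 14 [ 533.1 -174.7] [46.  58.6] 89.6 
scene (337, 205, 63, 31) z 14 [740.  157.2] [164.5  87.3] 25.1 
scene (251, 134, 54, 29) z 14 [397.7 224.6] [166.2  91.7] 51.5 
scene (408, 111, 20, 26) z 14 [672.3 588.5] [ 55.7 118.9] 8.9 
scene (504, 89, 56, 34) z 14 [915.6 900. ] [172.   91.9] 11.2 
scene (498, 0, 33, 32) z 14 [ 667.  1408.3] [ 66.8 273.5] 6.1 
scene white (326, 374, 84, 46) [ 960.1 -201.5] [164.1  84.8] 39.1
scene white (0, 91, 101, 108) [-173.  -179.8] [295.5 413.8] 60.1
side (280, 279, 62, 58) z 14 [369.5 250.4] [160.4  94.8] 83.9 
side (216, 257, 48, 36) z 54 [542.7 247. ] [ 70.9 110.6] 64.6 [[478.0, 239.0], [577.0, 191.0], [608.0, 255.0], [508.0, 303.0]]
side (150, 238, 66, 43) z 14 [723.1 193.6] [149.5 111.7] 57.0 
side (322, 150, 35, 26) z 14 [ 493.1 -479.8] [209.3 100.7] 89.4 
side white (156, 137, 45, 19) [1080.4 -403.9] [165.8 163.5] 19.1
side white (261, 82, 55, 16) [  907.2 -1183.9] [259.  238.7] 17.3
side white (351, 17, 72, 21) [  661.2 -2936.5] [487.2 702.7] 0.1
```

View pics/crop1.png

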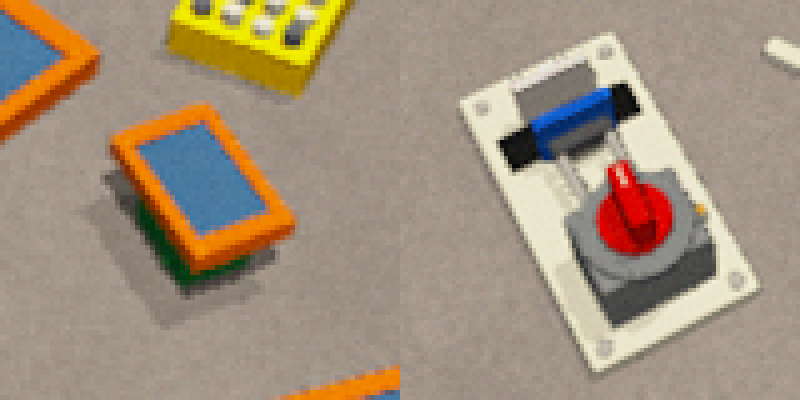

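The crop shows the cassette on the green block (64 mm wide, small one) at scene (325,162). The stand corners are at about (180,240), (218,224), (255,287) and (214,309). The two views disagree, so I'll check the lens and geometry.

Run:
```python
from h import *
print("origin scene",proj("scene",[0,0,0]),"side",proj("side",[0,0,0]))
print("TCP side",proj("side",[228,-472,239]),"scene",proj("scene",[228,-472,239]))
P=[onz("scene",p,z)[:2] for p,z in(((180,240),15),((218,223.7),15),((255,287),15),((214.5,308.7),0))]
print(np.round(P),[round(float(np.linalg.norm(P[i]-P[(i+1)%4]))) for i in range(4)])
k=lambda n,x0,x1,y0,y1:print(n)
# scene cassette top corners (crop px /5 + (285,125))
Q=[onz("scene",(285+a/5,125+b/5),54)[:2] for a,b in((110,138),(208,104),(295,215),(193,252))]
print(np.round(Q),[round(float(np.linalg.norm(Q[i]-Q[(i+1)%4]))) for i in range(4)])
s=cv2.imread("pics/side.png")
w=cv2.imread("pics/wrist.png")
a=cv2.resize(s[250:300,205:275],(560,400),interpolation=3);b=cv2.resize(s[155:225,260:350],(514,400),interpolation=3)
cv2.imwrite("pics/crop2.png",cv2.resize(np.hstack([a,b]),(800,298)))
```

```text
origin scene [136.4662417  133.72765883] side [487.07290328 276.97100033]
TCP side [423.35584383 107.62454763] scene [-12.30892594 232.60663715]
[[ 397. -185.]
 [ 438.  -88.]
 [ 630. -162.]
 [ 587. -258.]] [105, 206, 105, 204]
[[488. 231.]
 [516. 288.]
 [602. 249.]
 [574. 192.]] [63, 94, 64, 94]
```

View pics/crop2.png

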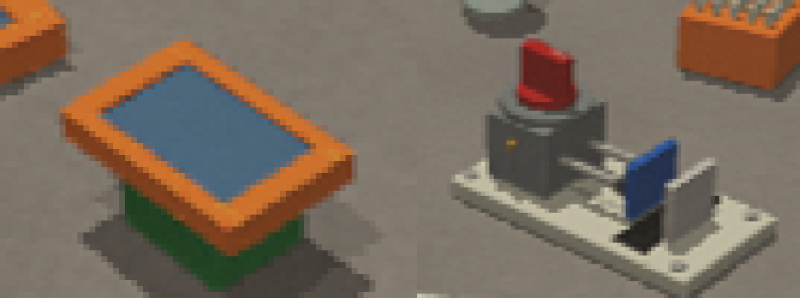

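Scene and side agree on the block's cassette: centre about (545,240), long axis about -24°. The stand's origin is about (513,-173), with x at about -21°. Next I move above the cassette's gripping end, with tool y across the 64 mm width.

Request:
jog_arm(
  commands="0.612 -0.485 0.06 -130;0.612 -0.485 0.06 -130;0.612 -0.485 0.06 -130;0.612 -0.485 0.06 -130;0.612 -0.485 0.06 -130;0.612 -0.485 0.06 -130;0.612 -0.485 0.06 -130;0.612 -0.485 0.06 -130;0.612 -0.485 0.06 -130;0.612 -0.485 0.06 -130;0.612 -0.485 0.06 -130;0.612 -0.485 0.06 -130;0.612 -0.485 0.06 -130;0.612 -0.485 0.06 -130;0.612 -0.485 0.06 -130;0.612 -0.485 0.06 -130",
  gripper=0,
)

```text
t: 2.15
ee_pos: [568.2, 229.0, 179.6]
tcp_rot: [-0.661, -3.071, 0.0]
wrist_force: [-0.0, -0.7, -0.0]
gripper_width: 0.999
grasp_force: 0.0
```

```bash
cat >> h.py <<'E'
def tool():
    from scipy.spatial.transform import Rotation as R
    o=get_obs(); return o, R.from_rotvec(o["tcp_rot"]).as_matrix()
def ang(v): return round(float(np.degrees(np.arctan2(v[1],v[0]))),2)
def orange(im,area=2000):
    hsv=cv2.cvtColor(im,cv2.COLOR_RGB2HSV)
    m=((hsv[...,0]<16)|(hsv[...,0]>172))&(hsv[...,1]>150)&(hsv[...,2]>90)
    cs,_=cv2.findContours(m.astype(np.uint8)*255,cv2.RETR_CCOMP,cv2.CHAIN_APPROX_NONE)
    return [c for c in cs if cv2.contourArea(c)>area]
E
python3 - <<'E'
from h import *
o,R=tool();i=camera_info("wrist");im=save("wrist","pics/w1.png")
print(o["t"],o["ee_pos"],"yaw y",ang(R[:,1]),R[2,2],o["q"][5])
for c in orange(im):
    P=np.array([onz("wrist",p[0],54,i)[:2] for p in c],np.float32);r=cv2.minAreaRect(P)
    print(cv2.boundingRect(c),np.round(r[0],1),np.round(r[1],1),round(r[2],1))
E
```

```text
2.15 [568.15401988 229.00182977 179.61823359] yaw y 65.7 -0.9999999905641044 0.8073269204167298
(240, 99, 94, 72) [520.1 252.4] [63.8 48.5] 65.7
```

View pics/w1.png

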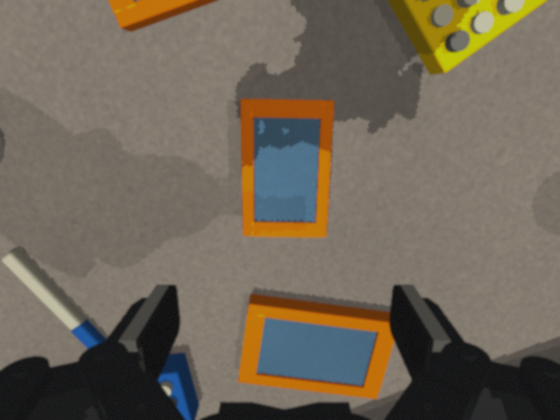

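The wrist view shows the cassette at px (240..334, 99..238), nearly aligned with the tool. The fingers are at the bottom, with their centre at column ~285.

Run:
```python
from h import *
i=camera_info("wrist");im=cv2.imread("pics/w1.png")[:,:,::-1].copy();o,R=tool()
hsv=cv2.cvtColor(im,cv2.COLOR_RGB2HSV);m=((hsv[...,0]<18)&(hsv[...,1]>150)&(hsv[...,2]>60)).astype(np.uint8)*255
m[:90]=0;m[250:]=0
c=max(cv2.findContours(m,cv2.RETR_EXTERNAL,cv2.CHAIN_APPROX_NONE)[0],key=len)
for z in(54,):
    P=np.array([onz("wrist",p[0],z,i)[:2] for p in c],np.float32);r=cv2.minAreaRect(P);print(cv2.boundingRect(c),r)
    d=R.T@(np.array([*r[0],47])-o["ee_pos"]);print("cassette centre in tool",d)
```

```text
(240, 99, 94, 139) ((543.389404296875, 241.27378845214844), (63.746559143066406, 99.93931579589844), 64.51692199707031)
cassette centre in tool [ 27.74995293   0.88626827 132.74985282]
```

Request:
jog_arm(
  commands="0.003 0.001 0.05 1.2;0.003 0.001 0.1 1.2;0.003 0.001 0.13 1.2;0.003 0.001 0.147 1.2;0.003 0.001 0.147 1.2;0.003 0.001 0.147 1.2",
)

```text
t: 2.95
ee_pos: [567.1, 232.5, 33.8]
tcp_rot: [0.691, 3.063, 0.002]
wrist_force: [0.1, 0.2, 0.0]
gripper_width: 1.001
grasp_force: 0.0
```

Request:
jog_arm(
  commands="0 0 0 0;0 0 0 0;0 0 0 0;0 0 0 0;0 0 0 0;0 0 0 0;0 0 0 0;0 0 0 0",
  gripper=1,
)

```text
t: 3.95
ee_pos: [566.9, 232.5, 34.1]
tcp_rot: [0.691, 3.063, 0.002]
wrist_force: [-1.3, -1.3, 8.0]
gripper_width: 0.738
grasp_force: 65.1
```

Request:
jog_arm(
  commands="0 0 -0.02 0;0 0 -0.05 0;0 0 -0.09 0;0 0 -0.09 0;0 0 -0.09 0",
)

```text
t: 4.58
ee_pos: [566.0, 232.2, 122.2]
tcp_rot: [-0.691, -3.065, -0.0]
wrist_force: [-0.1, -1.1, -1.3]
gripper_width: 0.734
grasp_force: 66.3
```

Run:
```python
from h import *
o=get_obs();print(o["ee_pos"],o["gripper_width"],o["grasp_force"])
a=save("wrist","pics/w2.png");b=save("side","pics/s2.png")
u,v=proj("side",o["ee_pos"]).astype(int);print(u,v)
cr=cv2.resize(b[max(0,v-60):v+80,u-80:u+80],(480,420))
cv2.imwrite("pics/v2.png",np.hstack([cv2.resize(a,(320,420)),cr])[:,:,::-1])
```

```text
[565.96768523 232.19626672 122.15282248] 0.7344960917389058 66.34979009628296
230 243
```

View pics/v2.png

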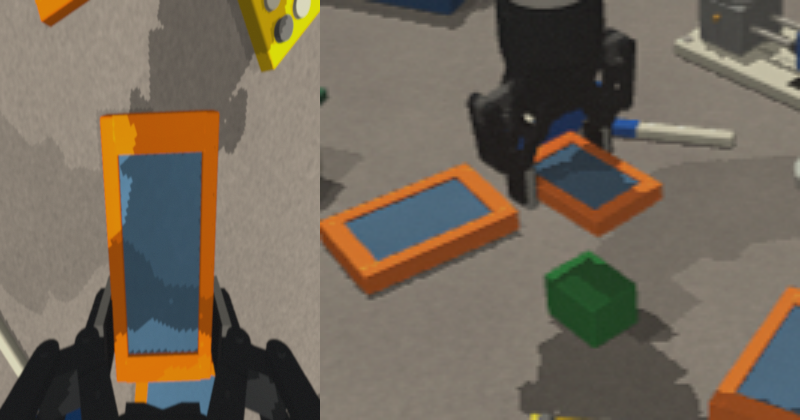

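The cassette is held level (upper end in the wrist view at rows 110-380), so gravity doesn't swing it. The green block is now free, at side crop (590,295). I'll use it to pivot the cassette, so I'm measuring it first.

Run:
```python
from h import *
for n,f in(("side","pics/s2.png"),("scene",None)):
    im=cv2.imread(f)[:,:,::-1].copy() if f else save("scene","pics/sc2.png")
    hsv=cv2.cvtColor(im,cv2.COLOR_RGB2HSV);m=((hsv[...,0]>45)&(hsv[...,0]<90)&(hsv[...,1]>90)).astype(np.uint8)*255
    u,v=proj(n,[543,241,20]).astype(int);q=np.zeros_like(m);q[v-30:v+30,u-30:u+30]=m[v-30:v+30,u-30:u+30]
    c=max(cv2.findContours(q,cv2.RETR_EXTERNAL,cv2.CHAIN_APPROX_NONE)[0],key=len)
    i=camera_info(n);o_=np.array(i["T"])[:2,3]
    for yaw in(-25.5,):
        # predicted silhouette for a block at (543.4,241.3)
        for cx,cy in((543.4,241.3),):
            a=np.radians(yaw);X=np.array([np.cos(a),np.sin(a)]);Y=np.array([-X[1],X[0]])
            pts=np.array([proj(n,[*(np.array([cx,cy])+sx*30*X+sy*23*Y),z]) for sx in(-1,1) for sy in(-1,1) for z in(0,40)],np.float32)
    h=cv2.convexHull(pts)
    print(n,"seen bbox",cv2.boundingRect(c),"pred",pts.min(0),pts.max(0))
    hc=cv2.convexHull(c)[:,0].astype(float); print("seen centroid",[round(cv2.moments(cv2.convexHull(c))[k]/cv2.moments(cv2.convexHull(c))["m00"],1) for k in("m10","m01")],"pred",[round(cv2.moments(h)[k]/cv2.moments(h)["m00"],1) for k in("m10","m01")], cv2.minAreaRect(c)[1:],cv2.minAreaRect(h)[1:])
```

```text
side seen bbox (225, 267, 31, 32) pred [224.00839 266.20126] [256.64545 300.6713 ]
seen centroid [240.2, 282.2] pred [240.5, 283.2] ((32.17179870605469, 24.831626892089844), 38.65980911254883) ((35.717498779296875, 26.865320205688477), 36.78794479370117)
scene seen bbox (312, 156, 24, 26) pred [311.27594 153.29988] [336.83844 182.01413]
seen centroid [323.5, 168.3] pred [323.9, 167.6] ((25.51620864868164, 19.414506912231445), 56.3099365234375) ((28.005788803100586, 21.0533390045166), 55.50813293457031)
```

Request:
jog_arm(
  commands="0.04 0 0 0;0.073 0 0.02 0;0.073 0 0.06 0;0.073 0 0.082 0;0.073 0 0.087 0;0.073 0 0.09 0;0.073 0 0.092 0;0.073 0 0.094 0;0.073 0 0.096 0;0.073 0 0.096 0",
)

```text
t: 5.98
ee_pos: [499.3, 264.0, 29.0]
tcp_rot: [-0.69, -3.064, -0.002]
wrist_force: [-14.5, -1.8, 28.6]
gripper_width: 0.738
grasp_force: 72.2
```

Request:
jog_arm(
  commands="0 0 -0.03 0;0 0 -0.08 0;-0.03 0 -0.09 0;-0.03 0 -0.09 0",
)

```text
t: 6.48
ee_pos: [529.6, 250.5, 118.0]
tcp_rot: [0.693, 3.061, 0.003]
wrist_force: [-0.2, -0.3, -2.0]
gripper_width: 0.736
grasp_force: 68.7
```

Run:
```python
from h import *
o=get_obs();print(o["ee_pos"],o["gripper_width"],o["grasp_force"])
a=save("wrist","pics/w3.png");b=save("side","pics/s3.png")
u,v=proj("side",o["ee_pos"]).astype(int);print(u,v)
cr=cv2.resize(b[max(0,v-60):v+80,u-80:u+80],(480,420))
cv2.imwrite("pics/v3.png",np.hstack([cv2.resize(a,(320,420)),cr])[:,:,::-1])
```

```text
[529.56829091 250.50843701 117.96360162] 0.7355716628569079 68.67898464202881
242 252
```

View pics/v3.png

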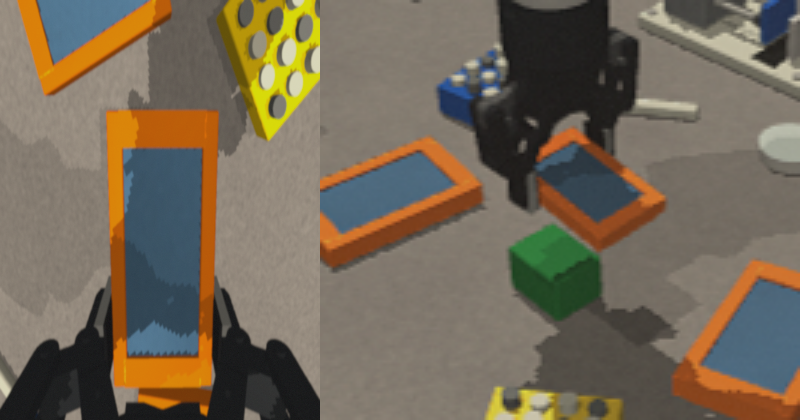

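It tilted only about 5-10°, so I'll press deeper at the block's edge.

Request:
jog_arm(
  commands="0.03 0 0.02 0;0.03 0 0.07 0;0.03 0 0.085 0;0.03 0 0.09 0;0.03 0 0.093 0;0.03 0 0.096 0;0.03 0 0.099 0;0.03 0 0.099 0",
)

```text
t: 7.58
ee_pos: [498.2, 262.8, 19.6]
tcp_rot: [-0.691, -3.062, 0.003]
wrist_force: [-14.7, -4.3, 26.1]
gripper_width: 0.742
grasp_force: 83.2
```

Request:
jog_arm(
  commands="0 0 -0.03 0;0 0 -0.08 0;-0.03 0 -0.09 0;-0.03 0 -0.09 0",
)

```text
t: 8.07
ee_pos: [529.4, 250.6, 109.1]
tcp_rot: [0.693, 3.061, 0.003]
wrist_force: [-0.1, 0.6, -1.7]
gripper_width: 0.738
grasp_force: 79.6
```

```bash
cat > tilt.py <<'E'
from h import *
import sys
# cassette far end seen in the wrist camera: its two top corners -> depth from known 64 mm width
o,R=tool();i=camera_info("wrist");im=save("wrist","pics/%s.png"%sys.argv[1]);print(np.round(o["ee_pos"],1),o["gripper_width"])
hsv=cv2.cvtColor(im,cv2.COLOR_RGB2HSV);m=((hsv[...,0]<18)&(hsv[...,1]>150)&(hsv[...,2]>60)).astype(np.uint8)
n,l,st,ce=cv2.connectedComponentsWithStats(m);k=max(range(1,n),key=lambda k:(st[k][4] if abs(ce[k][0]-285)<60 else 0))
ys=np.where(l==k)[0];y0=ys.min();print("bbox",st[k])
for dy in(4,8,12,30,60):
    xs=np.where(l[y0+dy]==k)[0];f=210/np.tan(np.radians(i["fovy"])/2)
    T=np.array(i["T"]);dep=64*f/(xs.max()-xs.min()+1)
    p=T[:3,3]+T[:3,:3]@(np.array([((xs.min()+xs.max())/2-i["cx"])/f,(y0+dy-i["cy"])/f,1])*dep)
    print("row",y0+dy,"tool xyz",np.round(R.T@(p-o["ee_pos"]),1))
E
python3 tilt.py w4
```

```text
[529.4 250.6 109.1] 0.7377629724910574
bbox [  192   114   185   303 23822]
row 118 tool xyz [72.4  0.3  7.5]
row 122 tool xyz [71.1  0.3  5.4]
row 126 tool xyz [69.7  0.3  5. ]
row 144 tool xyz [63.4  0.3  2.9]
row 174 tool xyz [53.   0.1 -1.4]
```

Tilt is now about 21°. Stage 2: go to the other side of the block and push the hanging end against its side face, rising as the cassette turns upright.

Request:
jog_arm(
  commands="-0.06 0 0 0;-0.12 0 0 0;-0.132 0 0 0;-0.132 0 0.04 0;-0.132 0 0.065 0;-0.132 0 0.065 0;-0.124 0 0.065 0;-0.118 0 0.064 0;-0.113 0 0.061 0;-0.108 0 0.058 0;-0.103 0 0.055 0;-0.098 0 0.051 0;-0.094 0 0.048 0;-0.09 0 0.045 0;-0.09 0 0.045 0",
)

```text
t: 10.0
ee_pos: [617.0, 210.4, 68.8]
tcp_rot: [0.692, 3.044, 0.003]
wrist_force: [20.8, -16.2, 13.2]
gripper_width: 0.738
grasp_force: 78.2
```

```bash
python3 tilt.py w5
python3 - <<'E'
from h import *
o=get_obs();b=save("side","pics/s5.png");u,v=proj("side",o["ee_pos"]).astype(int)
cv2.imwrite("pics/v5.png",cv2.resize(b[max(0,v-60):v+60,max(0,u-80):u+80],(640,480))[:,:,::-1])
E
```

```text
[617.  210.4  68.8] 0.7380838230753118
bbox [  191   166   187   251 17260]
row 170 tool xyz [47.9 -0.3 31.5]
row 174 tool xyz [46.4 -0.5 29.8]
row 178 tool xyz [45.  -0.3 28. ]
row 196 tool xyz [38.2 -0.1 22.2]
row 226 tool xyz [28.2 -0.3 11. ]
```

View pics/v5.png

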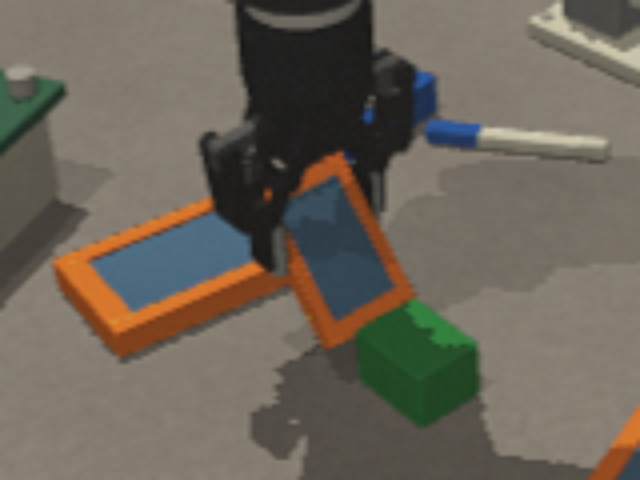

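The side view shows the cassette at about 47°, its lower end against the block's side. I'll continue to vertical.

Request:
jog_arm(
  commands="0.006 0 0 0;0.012 0 0 0;0.018 0 0 0;0.024 0 0 0;0.029 0 -0.001 0;0.034 0 -0.002 0;0.039 0 -0.002 0;0.043 0 -0.002 0;0.046 0 -0.002 0;0.046 0 -0.002 0",
)

```text
t: 11.35
ee_pos: [574.0, 231.7, 68.8]
tcp_rot: [0.691, 3.048, 0.005]
wrist_force: [19.1, -8.5, 2.9]
gripper_width: 0.735
grasp_force: 60.2
```

Run:
```python
from h import *
o=get_obs();a=save("wrist","pics/w6.png");b=save("side","pics/s6.png");u,v=proj("side",o["ee_pos"]).astype(int)
c=save("scene","pics/sc6.png");u2,v2=proj("scene",o["ee_pos"]).astype(int)
L=[cv2.resize(b[v-40:v+50,u-40:u+40],(400,450)),cv2.resize(c[v2-40:v2+50,u2-40:u2+40],(400,450))]
cv2.imwrite("pics/v6.png",np.hstack(L)[:,:,::-1])
```

```text
(no output)
```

View pics/v6.png

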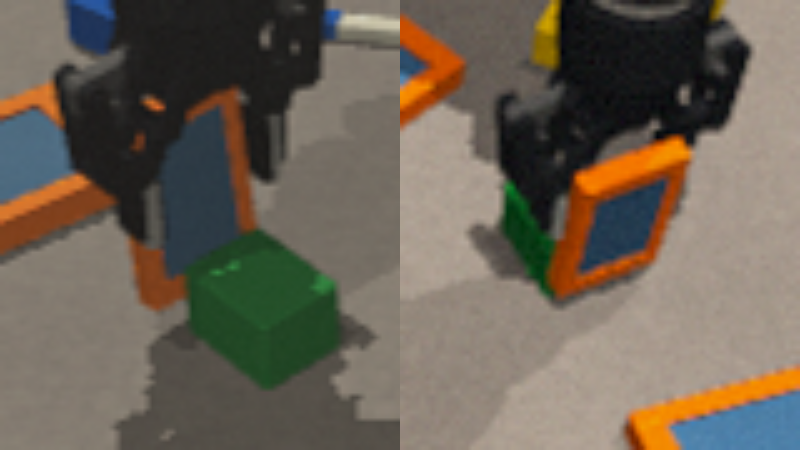

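The cassette is near vertical by the block. I'll compare its edges with projected ones for several tilts to catch any overshoot.

```bash
cat > cmp.py <<'E'
from h import *
from scipy.spatial.transform import Rotation as Ro
def corners(o,R,th,px=0,pz=-13,top=25,bot=75):
    t=np.radians(th) # angle of long axis below tool x
    a=np.array([np.cos(t),0,np.sin(t)]);n=np.array([np.sin(t),0,-np.cos(t)]);Y=np.array([0,1,0])
    P={}
    for e,L in(("top",-top),("bot",bot)):
        for s in(-1,1):
            for k in(-1,1): P[e,s,k]=o["ee_pos"]+R@(np.array([px,0,pz])+a*L+Y*32*s+n*7*k)
    return P
if __name__=="__main__":
    o,R=tool();print(o["ee_pos"],o["wrist_force"])
    for n,f in(("side","s6"),("scene","sc6")):
        im=cv2.imread(f"pics/{f}.png");hsv=cv2.cvtColor(im,cv2.COLOR_BGR2HSV)
        u,v=proj(n,o["ee_pos"]).astype(int)
        for th in(82,90,98):
            P=corners(o,R,th);print(n,th,{("T" if k[0]=="top" else "B")+"%+d%+d"%k[1:]:(((proj(n,p)-[u-40,v-40])*5).round().astype(int)+[400*(n=="scene"),0]).tolist() for k,p in P.items()})
E
python3 cmp.py
```

```text
[574.07048581 231.72085906  68.83830084] [17.8860492  -8.54704426  2.02622463]
side 82 {'T-1-1': [240, 99], 'T-1+1': [259, 109], 'T+1-1': [131, 158], 'T+1+1': [150, 168], 'B-1-1': [266, 278], 'B-1+1': [285, 288], 'B+1-1': [162, 340], 'B+1+1': [181, 351]}
side 90 {'T-1-1': [245, 100], 'T-1+1': [264, 113], 'T+1-1': [135, 159], 'T+1+1': [155, 173], 'B-1-1': [252, 267], 'B-1+1': [271, 281], 'B+1-1': [148, 329], 'B+1+1': [167, 343]}
side 98 {'T-1-1': [250, 102], 'T-1+1': [269, 119], 'T+1-1': [140, 161], 'T+1+1': [160, 178], 'B-1-1': [238, 255], 'B-1+1': [257, 271], 'B+1-1': [134, 315], 'B+1+1': [153, 333]}
scene 82 {'T-1-1': [567, 188], 'T-1+1': [555, 168], 'T+1-1': [672, 149], 'T+1+1': [659, 129], 'B-1-1': [540, 289], 'B-1+1': [529, 270], 'B+1-1': [637, 252], 'B+1+1': [626, 233]}
scene 90 {'T-1-1': [564, 182], 'T-1+1': [551, 164], 'T+1-1': [669, 143], 'T+1+1': [656, 126], 'B-1-1': [549, 302], 'B-1+1': [537, 285], 'B+1-1': [647, 264], 'B+1+1': [634, 248]}
scene 98 {'T-1-1': [561, 177], 'T-1+1': [548, 162], 'T+1-1': [666, 138], 'T+1+1': [652, 124], 'B-1-1': [558, 313], 'B-1+1': [546, 298], 'B+1-1': [656, 275], 'B+1+1': [644, 260]}
```

Request:
jog_arm(
  commands="-0.02 0 0 0;-0.02 0 -0.04 0;-0.02 0 -0.09 0;-0.02 0 -0.13 0;-0.02 0 -0.13 0;-0.02 0 -0.13 0",
)

```text
t: 12.25
ee_pos: [584.6, 223.2, 194.1]
tcp_rot: [-0.691, -3.064, 0.0]
wrist_force: [-0.7, -0.1, -2.0]
gripper_width: 0.729
grasp_force: 65.8
```

Run:
```python
from h import *
from cmp import corners
o,R=tool();print(o["ee_pos"],ang(R[:,1]),o["gripper_width"])
for n in("side","scene","wrist"):
    inf=camera_info(n);im=save(n,f"pics/{n}7.png");hsv=cv2.cvtColor(im,cv2.COLOR_RGB2HSV)
    m=((hsv[...,0]<18)|(hsv[...,0]>175))&(hsv[...,1]>130)&(hsv[...,2]>50)
    P=corners(o,R,90);q={k:proj(n,p,inf) for k,p in P.items()}
    print(n,{("T" if k[0]=="top" else "B")+"%+d%+d"%k[1:]:p.round(1).tolist() for k,p in q.items()})
    Q=np.array(list(q.values()));a=np.clip(Q.min(0)-12,0,None).astype(int);b=(Q.max(0)+12).astype(int)
    mm=np.zeros(m.shape,np.uint8);mm[a[1]:b[1],a[0]:b[0]]=m[a[1]:b[1],a[0]:b[0]]
    k,l,st,ce=cv2.connectedComponentsWithStats(mm)
    for j in range(1,k):
        if st[j][4]>60:
            c=max(cv2.findContours((l==j).astype(np.uint8),cv2.RETR_EXTERNAL,cv2.CHAIN_APPROX_NONE)[0],key=len)
            print(" comp",st[j].tolist(),cv2.approxPolyDP(c,2,True)[:,0].tolist())
```

```text
[584.62113671 223.18717915 194.06182202] 64.58 0.7290606327125518
side {'T-1-1': [230.9, 191.6], 'T-1+1': [235.1, 193.8], 'T+1-1': [207.7, 202.2], 'T+1+1': [211.8, 204.7], 'B-1-1': [233.4, 229.2], 'B-1+1': [237.4, 231.6], 'B+1-1': [211.5, 240.7], 'B+1+1': [215.4, 243.3]}
 comp [207, 187, 28, 50, 367] [[228, 187], [219, 190], [217, 195], [226, 192], [231, 222], [215, 230], [213, 222], [207, 220], [210, 234], [213, 236], [234, 225]]
 comp [195, 237, 21, 18, 145] [[195, 238], [195, 242], [206, 254], [215, 254], [198, 237]]
scene {'T-1-1': [332.0, 128.1], 'T-1+1': [329.1, 124.3], 'T+1-1': [355.2, 120.0], 'T+1+1': [352.1, 116.4], 'B-1-1': [327.5, 156.8], 'B-1+1': [324.8, 153.1], 'B+1-1': [348.9, 148.9], 'B+1+1': [346.2, 145.4]}
 comp [327, 118, 33, 37, 468] [[357, 118], [334, 126], [332, 139], [327, 148], [329, 154], [350, 146], [359, 123]]
wrist {'T-1-1': [185.5, 382.4], 'T-1+1': [181.7, 345.9], 'T+1-1': [384.5, 382.5], 'T+1+1': [388.3, 346.0], 'B-1-1': [229.7, 254.0], 'B-1+1': [228.5, 231.5], 'B+1-1': [340.0, 254.1], 'B+1+1': [341.1, 231.5]}
 comp [192, 248, 185, 146, 7817] [[226, 249], [192, 373], [199, 393], [370, 393], [376, 370], [358, 305], [359, 285], [352, 282], [343, 250]]
```

```bash
cat > fit.py <<'E'
from h import *
from cmp import corners
from scipy.optimize import least_squares
def fit(obs,o,R):
    inf={n:camera_info(n) for n,_,_ in obs}
    f=lambda x:np.concatenate([(proj(n,corners(o,R,x[0],x[1],x[2])[k],inf[n])-p)/(3 if n=="wrist" else 1) for n,k,p in obs])
    s=least_squares(f,[85,-5,-13],loss="soft_l1",x_scale=[5,5,5]);return s.x,f(s.x).round(1)
if __name__=="__main__":
    o,R=tool()
    obs=[("side",("bot",1,1),(213.5,236.5)),("side",("bot",1,-1),(209.5,234)),("side",("bot",-1,1),(234.8,225)),("side",("top",-1,1),(229.3,187.5)),
     ("scene",("bot",-1,-1),(329,154.8)),("scene",("bot",1,-1),(350.5,146.5)),("scene",("top",1,-1),(359.7,123)),("scene",("top",1,1),(357.3,117.6)),("scene",("bot",-1,1),(326.7,148)),
     ("wrist",("bot",-1,1),(225.5,248.5)),("wrist",("bot",1,1),(343.5,248.5))]
    x,r=fit(obs,o,R);print("theta,px,pz",x.round(1));print(r)
E
python3 fit.py
```

```text
theta,px,pz [ 81.4 -16.2 -26.8]
[ 0.2  0.5  0.4  1.2  1.   0.4 -0.4 -2.2 -0.2 -0.1 -0.   0.3  0.6 -1.3
  0.  -0.2 -0.5  2.5 -0.4  0.3  0.2  0.3]
```

The fit gives 81° tilt, and the cassette has slid to the pad's edge. I'll stand it on the table beside the block, square it flush against the block's side, then release and regrip it centred.

Request:
jog_arm(
  commands="0 0 0.06 0;0 0 0.11 0;0 0 0.135 0;0 0 0.141 0;0 0 0.145 0;0 0 0.146 0;0 0 0.147 0;0 0 0.147 0",
)

```text
t: 13.4
ee_pos: [585.6, 223.3, 49.4]
tcp_rot: [0.691, 3.063, 0.002]
wrist_force: [-4.0, -1.5, 9.5]
gripper_width: 0.73
grasp_force: 66.5
```

Request:
jog_arm(
  commands="0.004 0 0 0;0.008 0 0 0;0.012 0 0 0;0.015 0 0 0;0.018 0 0 0;0.021 0 0 0;0.021 0 0 0",
)

```text
t: 14.28
ee_pos: [573.2, 230.6, 49.7]
tcp_rot: [0.693, 3.049, -0.0]
wrist_force: [21.6, -12.8, -3.7]
gripper_width: 0.73
grasp_force: 65.4
```

```bash
cat > look.py <<'E'
from h import *
from cmp import corners
import sys
o,R=tool();print(o["ee_pos"].round(1),ang(R[:,1]),o["wrist_force"].round(1))
px,pz,th=map(float,sys.argv[2:5])
for n in sys.argv[5:]:
    inf=camera_info(n);im=save(n,f"pics/{n}{sys.argv[1]}.png");hsv=cv2.cvtColor(im,cv2.COLOR_RGB2HSV)
    m=((hsv[...,0]<18)|(hsv[...,0]>175))&(hsv[...,1]>130)&(hsv[...,2]>50)
    q={k:proj(n,p,inf) for k,p in corners(o,R,th,px,pz).items()}
    print(n,{("T" if k[0]=="top" else "B")+"%+d%+d"%k[1:]:p.round(1).tolist() for k,p in q.items()})
    Q=np.array(list(q.values()));a=np.clip(Q.min(0)-10,0,None).astype(int);b=(Q.max(0)+10).astype(int)
    mm=np.zeros(m.shape,np.uint8);mm[a[1]:b[1],a[0]:b[0]]=m[a[1]:b[1],a[0]:b[0]]
    k,l,st,ce=cv2.connectedComponentsWithStats(mm)
    for j in range(1,k):
        if st[j][4]>60:
            c=max(cv2.findContours((l==j).astype(np.uint8),cv2.RETR_EXTERNAL,cv2.CHAIN_APPROX_NONE)[0],key=len)
            print(" comp",st[j].tolist(),cv2.approxPolyDP(c,1.5,True)[:,0].tolist())
E
python3 look.py 8 -14 -27 90 side scene
```

```text
[573.2 230.6  49.7] 64.39 [ 21.6 -12.8  -3.7]
side {'T-1-1': [233.7, 240.2], 'T-1+1': [237.6, 242.7], 'T+1-1': [212.0, 251.8], 'T+1+1': [215.9, 254.5], 'B-1-1': [235.5, 273.2], 'B-1+1': [239.2, 275.8], 'B+1-1': [214.8, 285.3], 'B+1+1': [218.5, 288.2]}
 comp [226, 245, 13, 23, 99] [[226, 251], [231, 248], [234, 249], [236, 267], [238, 266], [236, 245]]
 comp [215, 275, 11, 14, 88] [[215, 275], [217, 287], [225, 286], [225, 282], [222, 283], [221, 278]]
scene {'T-1-1': [326.8, 164.3], 'T-1+1': [324.2, 160.7], 'T+1-1': [347.7, 156.5], 'T+1+1': [345.0, 153.0], 'B-1-1': [323.4, 188.1], 'B-1+1': [321.0, 184.6], 'B+1-1': [343.0, 180.5], 'B+1+1': [340.5, 177.1]}
 comp [321, 155, 28, 32, 356] [[346, 155], [325, 162], [324, 173], [321, 179], [322, 186], [341, 178], [348, 159]]
```

Request:
jog_arm(
  commands="0.002 0 0 0;0.004 0 0 0;0.006 0 0 0;0.007 0 0 0;0.007 0 0 0",
)

```text
t: 15.0
ee_pos: [560.8, 235.4, 48.3]
tcp_rot: [0.692, 3.063, 0.003]
wrist_force: [-0.1, 0.2, -1.2]
gripper_width: 0.495
grasp_force: 0.0
```

```bash
python3 look.py 9 -14 -27 90 side scene wrist
```

```text
[560.8 235.4  48.3] 64.53 [-0.1  0.2 -1.2]
side {'T-1-1': [237.5, 242.8], 'T-1+1': [241.5, 245.3], 'T+1-1': [215.8, 254.6], 'T+1+1': [219.8, 257.3], 'B-1-1': [239.5, 276.1], 'B-1+1': [243.3, 278.7], 'B+1-1': [218.9, 288.5], 'B+1+1': [222.6, 291.3]}
 comp [214, 265, 12, 26, 161] [[214, 265], [215, 285], [219, 290], [225, 286], [225, 283], [220, 283], [220, 270]]
scene {'T-1-1': [324.1, 161.6], 'T-1+1': [321.5, 158.0], 'T+1-1': [344.9, 153.9], 'T+1+1': [342.3, 150.4], 'B-1-1': [320.7, 185.1], 'B-1+1': [318.3, 181.6], 'B+1-1': [340.1, 177.6], 'B+1+1': [337.7, 174.2]}
 comp [322, 152, 26, 35, 393] [[345, 152], [325, 159], [322, 179], [324, 186], [342, 179], [347, 158]]
wrist {'T-1-1': [178.5, 455.6], 'T-1+1': [174.2, 419.3], 'T+1-1': [392.2, 455.8], 'T+1+1': [396.7, 419.5], 'B-1-1': [227.7, 288.2], 'B-1+1': [226.5, 265.5], 'B+1-1': [342.4, 288.4], 'B+1+1': [343.6, 265.6]}
 comp [335, 277, 32, 44, 273] [[335, 277], [337, 281], [345, 282], [352, 289], [360, 315], [365, 320], [365, 315], [352, 279]]
 comp [387, 399, 17, 21, 161] [[388, 399], [389, 419], [403, 419], [392, 407]]
 comp [263, 404, 41, 6, 164] [[263, 404], [282, 409], [303, 405]]
```

The cassette came out of the grip and now appears to stand upright beside the block; its scene edge slope matches vertical. I'll open away from it, rise and look.

Request:
jog_arm(
  commands="0.005 0 -0.003 0;0.006 0 -0.004 0;0.006 0 -0.004 0;0.006 0 -0.004 0;0.006 0 -0.004 0;0.006 0 -0.03 0;0.006 0 -0.08 0;0.006 0 -0.13 0;0 0 -0.17 0;0 0 -0.17 0",
  gripper=0,
)

```text
t: 16.4
ee_pos: [561.6, 235.7, 220.7]
tcp_rot: [0.691, 3.06, 0.006]
wrist_force: [0.0, 0.3, -0.8]
gripper_width: 0.999
grasp_force: 0.0
```

Run:
```python
from h import *
o,R=tool();print(o["ee_pos"],o["gripper_width"],ang(R[:,1]))
for n in("scene","side","wrist"):
    inf=camera_info(n);im=save(n,f"pics/{n}10.png");hsv=cv2.cvtColor(im,cv2.COLOR_RGB2HSV)
    m=((hsv[...,0]<18)|(hsv[...,0]>175))&(hsv[...,1]>130)&(hsv[...,2]>50)
    k,l,st,ce=cv2.connectedComponentsWithStats(m.astype(np.uint8))
    for j in range(1,k):
        p=proj(n,[575,226,60],inf)
        if st[j][4]>80 and (n=="wrist" or np.linalg.norm(ce[j]-p)<35):
            c=max(cv2.findContours((l==j).astype(np.uint8),cv2.RETR_EXTERNAL,cv2.CHAIN_APPROX_NONE)[0],key=len)
            print(n,st[j].tolist(),cv2.approxPolyDP(c,1.5 if n!="wrist" else 3,True)[:,0].tolist())
a=cv2.imread("pics/wrist10.png");s=cv2.imread("pics/side10.png");c=cv2.imread("pics/scene10.png")
u,v=proj("side",[570,228,50]).astype(int);u2,v2=proj("scene",[570,228,50]).astype(int)
cv2.imwrite("pics/v10.png",np.hstack([cv2.resize(a,(400,300)),cv2.resize(s[v-38:v+37,u-25:u+25],(200,300)),cv2.resize(c[v2-38:v2+37,u2-25:u2+25],(200,300))]))
```

```text
[561.64424977 235.70384461 220.73947398] 0.9992623602388151 64.55
scene [322, 153, 26, 34, 373] [[346, 153], [325, 160], [322, 179], [324, 186], [342, 179], [347, 158]]
side [149, 237, 90, 54, 1403] [[149, 257], [151, 264], [165, 280], [212, 261], [215, 285], [218, 290], [225, 286], [225, 283], [220, 283], [218, 260], [234, 251], [236, 267], [238, 266], [237, 250], [234, 243], [214, 252], [198, 237]]
wrist [113, 0, 173, 54, 2927] [[113, 0], [135, 50], [142, 53], [285, 0], [265, 0], [201, 25], [197, 22], [197, 26], [179, 33], [176, 30], [190, 24], [193, 18], [201, 22], [200, 17], [211, 15], [210, 9], [221, 8], [222, 4], [229, 8], [226, 5], [234, 5], [229, 2], [232, 0], [151, 29], [147, 28], [136, 0]]
wrist [536, 167, 24, 53, 426] [[559, 167], [547, 175], [537, 192], [537, 207], [546, 219], [544, 198], [559, 175]]
wrist [249, 196, 87, 53, 1498] [[322, 197], [306, 198], [316, 203], [320, 226], [263, 226], [265, 206], [256, 206], [249, 231], [250, 247], [334, 248], [335, 232]]
wrist [244, 285, 143, 94, 4574] [[254, 286], [244, 364], [370, 377], [386, 314], [382, 300]]
```

Run:
```python
from h import *
o,R=tool();i=camera_info("wrist")
C=np.array([onz("wrist",p,100,i) for p in((249,231.5),(336,231.5),(335,248.5),(249.5,248))])
t=[(R.T@(c-o["ee_pos"])).round(1) for c in C];print(t,np.mean(t,0),C.mean(0))
```

```text
[array([-14.3, -25.7, 116.3]), array([-14.3,  37.8, 116.2]), array([-27.8,  37.6, 116.2]), array([-27.4, -25.7, 116.3])] [-20.95   6.   116.25] [580.77735067 231.41970534 100.        ]
```

View pics/v10.png

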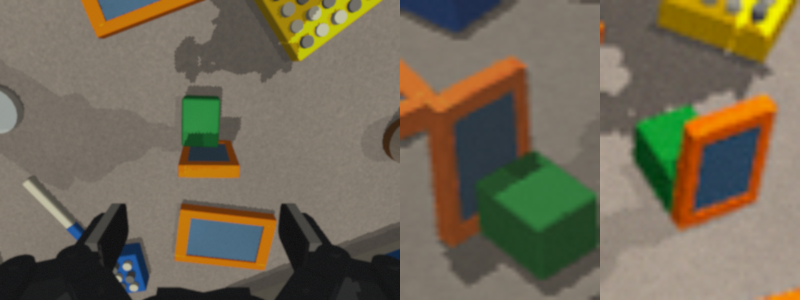

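The last view shows the cassette standing upright alone, flush by the block, with its top end at px (249..336, 231..248). I'll regrip it centred, 25 mm below its top.

Request:
jog_arm(
  commands="-0.021 0.006 0.02 0;-0.021 0.006 0.06 0;-0.021 0.006 0.1 0;-0.021 0.006 0.14 0;-0.021 0.006 0.157 0;-0.021 0.006 0.158 0;-0.021 0.006 0.158 0",
)

```text
t: 17.42
ee_pos: [582.1, 232.0, 60.4]
tcp_rot: [0.691, 3.063, 0.001]
wrist_force: [0.2, 0.0, 0.3]
gripper_width: 1.002
grasp_force: 0.0
```

Request:
jog_arm(
  commands="0 0 0 0;0 0 0 0;0 0 0 0;0 0 0 0;0 0 0 0;0 0 0 0",
  gripper=1,
)

```text
t: 18.18
ee_pos: [582.2, 231.9, 60.9]
tcp_rot: [0.691, 3.063, 0.002]
wrist_force: [-1.2, -0.9, 6.7]
gripper_width: 0.742
grasp_force: 64.9
```

Request:
jog_arm(
  commands="0 0 -0.01 0;-0.005 0 -0.05 0;-0.005 0 -0.1 0;-0.005 0 -0.15 0;-0.005 0 -0.17 0;-0.005 0 -0.17 0",
)

```text
t: 18.92
ee_pos: [586.6, 229.8, 231.6]
tcp_rot: [0.691, 3.062, 0.004]
wrist_force: [0.8, -0.6, -2.5]
gripper_width: 0.742
grasp_force: 67.8
```

```bash
python3 look.py 11 0 -13 90 side scene wrist
```

```text
[586.6 229.8 231.6] 64.57 [ 0.8 -0.6 -2.5]
side {'T-1-1': [227.9, 177.7], 'T-1+1': [232.1, 179.9], 'T+1-1': [204.0, 188.1], 'T+1+1': [208.1, 190.4], 'B-1-1': [230.4, 216.9], 'B-1+1': [234.4, 219.3], 'B+1-1': [207.8, 228.1], 'B+1+1': [211.8, 230.7]}
 comp [206, 178, 28, 52, 563] [[229, 178], [211, 184], [209, 187], [211, 205], [206, 210], [208, 227], [211, 229], [233, 218], [231, 179]]
scene {'T-1-1': [336.1, 114.8], 'T-1+1': [333.1, 111.1], 'T+1-1': [359.9, 106.7], 'T+1+1': [356.7, 103.0], 'B-1-1': [331.4, 145.4], 'B-1+1': [328.6, 141.8], 'B+1-1': [353.3, 137.5], 'B+1+1': [350.4, 133.9]}
 comp [329, 104, 31, 42, 467] [[357, 104], [339, 111], [335, 128], [330, 129], [329, 143], [331, 145], [352, 137], [359, 112]]
wrist {'T-1-1': [185.7, 387.8], 'T-1+1': [181.9, 351.0], 'T+1-1': [387.4, 388.3], 'T+1+1': [391.4, 351.4], 'B-1-1': [230.5, 256.4], 'B-1+1': [229.3, 233.7], 'B+1-1': [341.6, 256.5], 'B+1+1': [342.8, 233.8]}
 comp [182, 232, 206, 150, 16452] [[228, 233], [182, 344], [183, 360], [186, 362], [192, 378], [236, 381], [361, 381], [364, 379], [376, 379], [382, 363], [386, 360], [387, 344], [361, 283], [363, 276], [376, 274], [358, 272], [354, 269], [337, 232]]
```

The regrip is upright: the observed corners match the predicted vertical ones within 1-2 px. Next I carry it over the stand and measure the stand with the wrist camera.

Request:
jog_arm(
  commands="-0.008 -0.02 0 -1;-0.025 -0.065 0 -2;-0.043 -0.115 0 -3;-0.062 -0.165 0 -4.4;-0.08 -0.215 0 -4.4;-0.1 -0.265 0 -4.4;-0.118 -0.315 0 -4.4;-0.134 -0.36 0 -4.4;-0.143 -0.385 0 -4.4;-0.146 -0.392 0 -4.4;-0.146 -0.392 0 -4.4;-0.146 -0.392 0 -4.4",
)

```text
t: 20.58
ee_pos: [549.5, -186.1, 228.9]
tcp_rot: [-0.571, -3.088, -0.001]
wrist_force: [-0.7, 1.1, -1.6]
gripper_width: 0.743
grasp_force: 67.8
```

Run:
```python
from h import *
o,R=tool();i=camera_info("wrist");im=save("wrist","pics/wrist12.png");hsv=cv2.cvtColor(im,cv2.COLOR_RGB2HSV)
print(o["ee_pos"].round(1),ang(R[:,1]),o["grasp_force"])
H,S,V=[hsv[...,k].astype(int) for k in range(3)]
M={"blue":((H>100)&(H<130)&(S>150)&(V>60)),"black":(V<45),"white":((S<60)&(V>165)),"grey":((S<25)&(V>90)&(V<165)),"red":(((H<6)|(H>174))&(S>170)&(V>80))}
for n,m in M.items():
    m=m.astype(np.uint8)
    k,l,st,ce=cv2.connectedComponentsWithStats(m)
    for j in range(1,k):
        if st[j][4]>250 and st[j][1]<330:
            c=max(cv2.findContours((l==j).astype(np.uint8),cv2.RETR_EXTERNAL,cv2.CHAIN_APPROX_NONE)[0],key=len)
            print(n,st[j].tolist(),cv2.approxPolyDP(c,4,True)[:,0].tolist()[:16])
# expected
a=np.radians(-21);X=np.array([np.cos(a),np.sin(a)]);Y=np.array([-X[1],X[0]])
for nm,x,y,z in(("base-105-55",-105,-55,15),("base-105+55",-105,55,15),("base+105-55",105,-55,15),("strip-45",-50,-45,18),("strip+45",-50,45,18),("pad face top-25",-37,-25,63),("pad face top+25",-37,25,63),("stop rear top-25",-63,-25,60),("stop top+25",-63,25,60),("knob",60,0,112)):
    print(nm,proj("wrist",[*(np.array([513,-173])+x*X+y*Y),z],i).round())
```

```text
[ 549.5 -186.1  228.9] 69.04 67.80262470245361
blue [254, 95, 60, 12, 598] [[254, 96], [254, 104], [260, 105], [313, 104], [313, 96]]
blue [467, 170, 27, 35, 517] [[480, 170], [467, 176], [478, 201], [485, 204], [493, 198]]
blue [450, 212, 110, 78, 4288] [[559, 213], [454, 220], [451, 278], [461, 289], [476, 288], [467, 278], [475, 270], [469, 258], [480, 252], [490, 265], [481, 272], [486, 282], [479, 287], [494, 286], [487, 276], [496, 268]]
black [235, 67, 99, 29, 2700] [[235, 68], [236, 94], [332, 92], [333, 68]]
black [0, 277, 560, 143, 26698] [[0, 409], [0, 419], [111, 419], [114, 405], [107, 405], [116, 396], [131, 395], [130, 385], [125, 385], [132, 373], [131, 388], [137, 394], [132, 406], [141, 407], [143, 419], [425, 419]]
white [220, 14, 102, 218, 7516] [[319, 14], [220, 16], [231, 231], [242, 227], [240, 188], [260, 155], [258, 108], [250, 98], [232, 95], [231, 66], [254, 60], [302, 60], [308, 51], [258, 49], [267, 38], [315, 37]]
white [433, 84, 47, 89, 1326] [[442, 84], [433, 93], [472, 172], [478, 161]]
white [274, 120, 23, 32, 312] [[276, 120], [274, 150], [295, 147], [295, 139], [277, 137]]
white [308, 138, 34, 94, 1402] [[312, 139], [309, 151], [328, 159], [327, 184], [333, 189], [327, 192], [326, 205], [332, 212], [324, 217], [324, 227], [334, 231], [341, 142]]
grey [243, 180, 82, 50, 1974] [[243, 186], [243, 228], [254, 229], [258, 207], [284, 189], [307, 206], [310, 229], [322, 228], [323, 186], [311, 190], [288, 180], [258, 189]]
red [257, 197, 52, 34, 1376] [[260, 210], [259, 230], [280, 230], [283, 210], [286, 230], [307, 229], [307, 212], [295, 199], [275, 197]]
base-105-55 [218.  16.]
base-105+55 [348.  16.]
base+105-55 [230. 245.]
strip-45 [232.  85.]
strip+45 [334.  85.]
pad face top-25 [251. 101.]
pad face top+25 [315. 101.]
stop rear top-25 [250.  65.]
stop top+25 [316.  66.]
knob [283. 240.]
```

Run:
```python
from h import *
o,R=tool();i=camera_info("wrist");f=lambda p,z:(R.T@(onz("wrist",p,z,i)-o["ee_pos"])).round(1)
for n,p,z in(("stopL",(250,66.5),60),("stopR",(316,66.5),60),("padL",(254,95.5),63),("padR",(313.5,95.5),63),("stripL",(235,80),18),("stripR",(334,80),18),("baseL0",(219.5,16),15),("baseL1",(230.7,229),15),("baseLm",(225.5,120),15),("discL",(257,212),82),("discR",(308.5,212),82)):
    print(n,f(p,z))
im=cv2.imread("pics/wrist12.png");g=cv2.cvtColor(im,cv2.COLOR_BGR2HSV)
for r in(40,120,160):
    print(r,[(x,g[r,x].tolist()) for x in (*range(214,232,3),*range(334,356,3))])
for c in (270,298): print(c,[(r,im[r,c].tolist()) for r in range(54,110,2)])
```

```text
stopL [100.9 -26.2 169.2]
stopR [100.9  24.5 169.2]
padL [ 79.7 -23.4 166.1]
padR [ 79.7  22.9 166.2]
stripL [ 92.6 -43.4 211.1]
stripR [ 92.6  44.1 211.2]
baseL0 [143.6 -54.7 214.2]
baseL1 [-48.9 -54.  214.1]
baseLm [ 58.1 -53.9 214.1]
discL [ -9.3 -21.8 147.1]
discR [ -9.3  19.6 147.1]
40 [(214, [16, 37, 151]), (217, [16, 41, 150]), (220, [21, 39, 149]), (223, [26, 38, 209]), (226, [31, 32, 214]), (229, [31, 33, 214]), (334, [23, 40, 146]), (337, [24, 41, 150]), (340, [24, 41, 151]), (343, [23, 41, 150]), (346, [22, 39, 125]), (349, [16, 38, 102]), (352, [17, 35, 102]), (355, [17, 35, 101])]
120 [(214, [17, 40, 146]), (217, [16, 38, 147]), (220, [16, 41, 148]), (223, [19, 39, 137]), (226, [28, 36, 203]), (229, [32, 31, 216]), (334, [23, 41, 148]), (337, [23, 40, 148]), (340, [23, 40, 145]), (343, [18, 36, 106]), (346, [15, 36, 98]), (349, [18, 37, 103]), (352, [14, 38, 113]), (355, [16, 40, 148])]
160 [(214, [18, 41, 149]), (217, [16, 38, 146]), (220, [18, 40, 147]), (223, [16, 42, 147]), (226, [23, 39, 155]), (229, [33, 33, 215]), (334, [31, 33, 215]), (337, [30, 34, 212]), (340, 
[... 604 characters left out ...]
), (100, [123, 70, 28]), (102, [121, 69, 29]), (104, [118, 68, 29]), (106, [96, 64, 43]), (108, [64, 63, 62])]
298 [(54, [196, 211, 214]), (56, [194, 211, 213]), (58, [198, 214, 213]), (60, [181, 196, 198]), (62, [110, 119, 124]), (64, [78, 84, 88]), (66, [46, 49, 52]), (68, [26, 27, 27]), (70, [26, 26, 27]), (72, [24, 26, 26]), (74, [27, 28, 28]), (76, [28, 29, 28]), (78, [22, 24, 25]), (80, [25, 27, 28]), (82, [27, 29, 31]), (84, [23, 27, 26]), (86, [27, 29, 29]), (88, [26, 27, 27]), (90, [27, 30, 29]), (92, [27, 28, 27]), (94, [33, 28, 28]), (96, [88, 52, 23]), (98, [122, 71, 31]), (100, [123, 72, 30]), (102, [124, 72, 32]), (104, [121, 70, 31]), (106, [102, 68, 48]), (108, [66, 64, 63])]
```

The gap between stop rear edge and pad face reads 79.5..105 mm along tool x, so the bay centre is 92 mm ahead, y ≈ 0, yaw aligned. Now I move over it and lower.

Request:
jog_arm(
  commands="0.03 0 0 0;0.07 0 0 0;0.091 0 0 0;0.091 0 0.03 0;0.091 0 0.07 0;0.091 0 0.1 0;0.091 0 0.1 0;0.091 0 0.1 0",
)

```text
t: 21.62
ee_pos: [465.2, -154.3, 130.5]
tcp_rot: [0.572, 3.088, -0.0]
wrist_force: [0.5, 0.8, -0.8]
gripper_width: 0.745
grasp_force: 67.8
```

```bash
python3 look.py 13 1 -14 90 side scene
python3 - <<'E'
from h import *
a=np.radians(-21)
o,R=tool();i=camera_info("side");X=R@[-1,0,0];b=np.array([549.5,-186.1,0])-X*92.3;print("bay",b)
for n in("side","scene"):
    print(n,[(k,proj(n,b+X*x+R[:,1]*y+[0,0,z]).round(1).tolist()) for k,x,y,z in(("stop+25",-13,25,60),("stop-25",-13,-25,60),("pad+25",13,25,63),("pad-25",13,-25,63))])
E
```

```text
[ 465.2 -154.3  130.5] 69.02 [ 0.5  0.8 -0.8]
side {'T-1-1': [325.9, 155.1], 'T-1+1': [329.9, 156.5], 'T+1-1': [312.1, 162.8], 'T+1+1': [316.2, 164.3], 'B-1-1': [324.2, 186.0], 'B-1+1': [328.1, 187.5], 'B+1-1': [311.0, 194.3], 'B+1+1': [314.9, 195.9]}
 comp [311, 155, 28, 40, 396] [[337, 157], [334, 159], [332, 156], [332, 167], [330, 169], [328, 168], [329, 156], [325, 155], [318, 159], [317, 165], [325, 161], [327, 162], [326, 184], [316, 190], [316, 177], [312, 178], [312, 194], [326, 187], [328, 172], [338, 174]]
scene {'T-1-1': [185.5, 219.8], 'T-1+1': [183.0, 215.2], 'T+1-1': [212.2, 207.9], 'T+1+1': [209.6, 203.4], 'B-1-1': [193.1, 243.0], 'B-1+1': [190.8, 238.6], 'B+1-1': [217.5, 231.6], 'B+1+1': [215.1, 227.4]}
 comp [186, 205, 31, 38, 473] [[211, 207], [206, 205], [191, 212], [186, 219], [193, 242], [216, 232]]
bay [ 4.63334570e+02 -1.53012773e+02 -2.10094776e-01]
side [('stop+25', [318.2, 198.8]), ('stop-25', [328.4, 192.1]), ('pad+25', [311.0, 194.9]), ('pad-25', [321.3, 188.4])]
scene [('stop+25', [211.9, 228.4]), ('stop-25', [193.2, 237.1]), ('pad+25', [216.3, 235.6]), ('pad-25', [197.3, 244.5])]
```

Request:
jog_arm(
  commands="0.001 0 0.02 0;0.001 0 0.038 0;0.001 0 0.046 0;0.001 0 0.049 0;0.001 0 0.049 0;0.001 0 0.049 0",
)

```text
t: 22.48
ee_pos: [464.0, -154.3, 80.9]
tcp_rot: [0.573, 3.088, -0.0]
wrist_force: [0.8, 1.1, -1.8]
gripper_width: 0.742
grasp_force: 67.9
```

Request:
jog_arm(
  commands="0 0 0.001 0;0 0 0.002 0;0 0 0.003 0;0 0 0.003 0",
)

```text
t: 22.98
ee_pos: [464.0, -154.4, 78.9]
tcp_rot: [0.573, 3.087, -0.0]
wrist_force: [-3.8, 0.4, 17.2]
gripper_width: 0.742
grasp_force: 69.9
```

It touched down at the expected height (TCP 78.9). I'll ease off, release and rise.

Request:
jog_arm(
  commands="0 0 -0.001 0;0 0 -0.002 0;0 0 -0.002 0",
)

```text
t: 23.35
ee_pos: [463.6, -154.2, 79.2]
tcp_rot: [-0.573, -3.089, -0.0]
wrist_force: [-0.9, -0.6, -1.4]
gripper_width: 0.741
grasp_force: 67.9
```

Request:
jog_arm(
  commands="0 0 0 0;0 0 0 0;0 0 0 0;0 0 0 0;0 0 0 0;0 0 0 0",
  gripper=0,
)

```text
t: 24.1
ee_pos: [463.5, -154.2, 79.3]
tcp_rot: [-0.573, -3.089, -0.0]
wrist_force: [0.7, 0.5, -0.3]
gripper_width: 0.999
grasp_force: 0.0
```

Request:
jog_arm(
  commands="0 0 -0.02 0;0 0 -0.06 0;0 0 -0.11 0;0 0 -0.15 0;-0.05 0 -0.15 0;-0.09 0 -0.15 0;-0.09 0 -0.15 0;-0.09 0 -0.15 0",
)

```text
t: 25.1
ee_pos: [546.9, -186.2, 228.8]
tcp_rot: [-0.573, -3.087, -0.0]
wrist_force: [-0.5, 0.4, -0.6]
gripper_width: 1.0
grasp_force: 0.0
```

```bash
cat > st.py <<'E'
from h import *
import sys
o,R=tool();i=camera_info("wrist");im=save("wrist",f"pics/wrist{sys.argv[1]}.png");hsv=cv2.cvtColor(im,cv2.COLOR_RGB2HSV)
print(o["ee_pos"].round(1),ang(R[:,1]))
H,S,V=[hsv[...,k].astype(int) for k in range(3)]
f=lambda p,z:(R.T@(onz("wrist",p,z,i)-o["ee_pos"])).round(1).tolist()
for n,m,z in(("orange",(H>6)&(H<18)&(S>150)&(V>60),118),("blue",(H>100)&(H<130)&(S>150)&(V>60),63),("red",((H<6)|(H>174))&(S>170)&(V>60),112)):
    k,l,st,ce=cv2.connectedComponentsWithStats(m.astype(np.uint8))
    for j in range(1,k):
        if st[j][4]>250 and 180<ce[j][0]<400:
            c=max(cv2.findContours((l==j).astype(np.uint8),cv2.RETR_EXTERNAL,cv2.CHAIN_APPROX_NONE)[0],key=len)
            p=cv2.approxPolyDP(c,3,True)[:,0].tolist();print(n,st[j].tolist(),p,"\n  tool@z",z,[f(q,z)[:2] for q in p])
E
python3 st.py 14
python3 - <<'E'
from h import *
for n in("side","scene"):
    im=save(n,f"pics/{n}14.png");hsv=cv2.cvtColor(im,cv2.COLOR_RGB2HSV);m=((hsv[...,0]<18))&(hsv[...,1]>130)&(hsv[...,2]>50)
    b=np.array([463.3,-153,0]);a=np.radians(-21);X=np.array([np.cos(a),np.sin(a),0]);Y=np.array([-X[1],X[0],0])
    print(n,{k:proj(n,b+X*x+Y*y+[0,0,z]).round(1).tolist() for k,x,y,z in(("T++",7,32,118),("T+-",7,-32,118),("T-+",-7,32,118),("T--",-7,-32,118),("B++",7,32,18),("B+-",7,-32,18),("B-+",-7,32,18),("B--",-7,-32,18))})
    k,l,st,ce=cv2.connectedComponentsWithStats(m.astype(np.uint8));p=proj(n,b+[0,0,68])
    for j in range(1,k):
        if st[j][4]>50 and np.linalg.norm(ce[j]-p)<30:
            c=max(cv2.findContours((l==j).astype(np.uint8),cv2.RETR_EXTERNAL,cv2.CHAIN_APPROX_NONE)[0],key=len);print(st[j].tolist(),cv2.approxPolyDP(c,1.5,True)[:,0].tolist())
E
```

```text
[ 546.9 -186.2  228.8] 68.97
orange [234, 68, 101, 26, 1297] [[234, 69], [236, 92], [333, 92], [332, 69]] 
  tool@z 118 [[95.7, -31.1], [82.1, -30.4], [82.1, 31.0], [95.7, 29.8]]
blue [254, 99, 61, 11, 646] [[254, 100], [255, 107], [262, 109], [314, 107], [314, 99]] 
  tool@z 63 [[76.4, -23.5], [71.2, -22.8], [69.7, -17.3], [71.2, 23.5], [77.2, 23.3]]
red [259, 199, 51, 64, 2107] [[285, 199], [269, 204], [259, 220], [262, 236], [275, 247], [277, 262], [290, 261], [291, 248], [306, 237], [309, 229], [305, 209]] 
  tool@z 112 [[10.1, 0.6], [6.4, -10.8], [-5.7, -18.2], [-18.1, -16.2], [-26.8, -6.7], [-39.0, -5.3], [-38.2, 4.4], [-27.6, 5.1], [-18.9, 16.1], [-12.6, 18.2], [2.7, 15.0]]
side {'T++': [311.8, 179.5], 'T+-': [325.2, 171.5], 'T-+': [315.8, 181.1], 'T--': [329.2, 172.9], 'B++': [310.7, 209.8], 'B+-': [323.7, 201.2], 'B-+': [314.5, 211.5], 'B--': [327.5, 202.8]}
[311, 150, 46, 61, 814] [[356, 150], [352, 151], [343, 161], [341, 158], [338, 160], [332, 156], [329, 158], [328, 155], [326, 158], [324, 156], [322, 158], [321, 170], [323, 172], [312, 179], [311, 209], [316, 209], [316, 184], [326, 178], [326, 192], [328, 174], [331, 172], [343, 175], [354, 163]]
scene {'T++': [215.0, 220.1], 'T+-': [189.6, 231.7], 'T-+': [212.5, 215.8], 'T--': [187.2, 227.2], 'B++': [219.9, 241.8], 'B+-': [196.6, 252.9], 'B-+': [217.5, 237.7], 'B--': [194.3, 248.6]}
[189, 217, 31, 37, 333] [[212, 217], [189, 227], [196, 253], [198, 249], [193, 234], [211, 225], [214, 235], [218, 237], [219, 242]]
```

The cassette stands alone: its top at z=118 is 61x14 mm, centred within 1 mm of the bay, and its corners match the vertical prediction. Now the knob: 20 mm back along tool x, down to TCP z ≈ 95.

Request:
jog_arm(
  commands="-0.02 0 0.03 0;-0.02 0 0.07 0;-0.02 0 0.11 0;-0.02 0 0.13 0;-0.02 0 0.134 0;-0.02 0 0.134 0;-0.02 0 0.134 0",
)

```text
t: 26.12
ee_pos: [566.9, -193.9, 96.6]
tcp_rot: [0.573, 3.087, -0.0]
wrist_force: [0.3, -0.1, 0.6]
gripper_width: 1.001
grasp_force: 0.0
```

Request:
jog_arm(
  commands="0 0 0 0;0 0 0 0;0 0 0 0;0 0 0 0;0 0 0 0;0 0 0 0;0 0 0 0;0 0 0 0;0 0 0 0;0 0 0 0",
  gripper=1,
)

```text
t: 27.38
ee_pos: [566.2, -193.7, 95.4]
tcp_rot: [-0.573, -3.089, 0.0]
wrist_force: [-2.1, -1.0, 5.8]
gripper_width: 0.147
grasp_force: 60.5
```

Request:
jog_arm(
  commands="0 0 0 4;0 0 0 8;0 0 0 12;0 0 0 16;0 0 0 20;0 0 0 24;0 0 0 28;0 0 0 32;0 0 0 36;0 0 0 40;0 0 0 45;0 0 0 50;0 0 0 55;0 0 0 60;0 0 0 65;0 0 0 70;0 0 0 74;0 0 0 76;0 0 0 76;0 0 0 76",
)

```text
t: 29.88
ee_pos: [566.7, -193.5, 95.5]
tcp_rot: [2.352, 2.082, 0.001]
wrist_force: [0.9, 1.0, 3.4]
gripper_width: 0.151
grasp_force: 60.4
```

Run:
```python
from h import *
o,R=tool();print(ang(R[:,1]),o["moment"],o["gripper_width"],o["ee_pos"],o["q"][5])
```

```text
-6.97 [ 0.34331846 -0.38423199 -0.01195157] 0.1509349279658743 [ 566.68894751 -193.5157212    95.45200166] 1.3630330200117267
```

The knob turned the full 76° and the residual moment is near zero, so it is past the detent. Release, rise and check.

Request:
jog_arm(
  commands="0 0 0 0;0 0 0 0;0 0 0 0;0 0 0 0;0 0 0 0;0 0 0 0;0 0 -0.03 0;0 0 -0.08 0;0 0 -0.13 0;0 0 -0.15 0;0 0 -0.15 0",
  gripper=0,
)

```text
t: 31.25
ee_pos: [567.0, -193.9, 246.8]
tcp_rot: [2.351, 2.079, 0.003]
wrist_force: [0.9, -0.3, -1.1]
gripper_width: 1.0
grasp_force: 0.0
```

Request:
jog_arm(
  commands="0 0 0 -10;0 0 0 -20;0.02 0 0 -30;0.02 0 0 -40;0.02 0 0 -50;0.02 0 0 -60;0.02 0 0 -70;0.02 0 0 -76;0.02 0 0 -76;0.02 0 0 -76",
)

```text
t: 32.5
ee_pos: [568.4, -173.7, 244.4]
tcp_rot: [-0.577, -3.087, -0.0]
wrist_force: [0.3, -0.3, -0.4]
gripper_width: 1.003
grasp_force: 0.0
```

```bash
python3 st.py 15
python3 - <<'E'
from h import *
o,R=tool();im=cv2.imread("pics/wrist15.png")[:,:,::-1].copy();i=camera_info("wrist")
# bright red bar top: orientation
hsv=cv2.cvtColor(im,cv2.COLOR_RGB2HSV);m=(((hsv[...,0]<6)|(hsv[...,0]>174))&(hsv[...,1]>170)&(hsv[...,2]>60))
m[:150]=0
c=max(cv2.findContours(m.astype(np.uint8),cv2.RETR_EXTERNAL,cv2.CHAIN_APPROX_NONE)[0],key=len);print(cv2.boundingRect(c),np.percentile(hsv[...,2][m],[5,25,50,75,95]))
v=hsv[...,2].astype(int)
for r in range(195,262,6):print(r,[int(x) for x in np.where(m[r],v[r],0)[235:335:5]])
for n in("side","scene"):
    im=save(n,f"pics/{n}15.png");hsv=cv2.cvtColor(im,cv2.COLOR_RGB2HSV);m=((hsv[...,0]<18))&(hsv[...,1]>130)&(hsv[...,2]>50)
    b=np.array([463.3,-153,0]);a=np.radians(-21);X=np.array([np.cos(a),np.sin(a),0]);Y=np.array([-X[1],X[0],0])
    print(n,{k:proj(n,b+X*(x-6)+Y*y+[0,0,z]).round(1).tolist() for k,x,y,z in(("T++",7,32,118),("T+-",7,-32,118),("T-+",-7,32,118),("T--",-7,-32,118),("B++",7,32,18),("B+-",7,-32,18),("B-+",-7,32,18),("B--",-7,-32,18))})
    k,l,st,ce=cv2.connectedComponentsWithStats(m.astype(np.uint8));p=proj(n,b+[0,0,68])
    for j in range(1,k):
        if st[j][4]>50 and np.linalg.norm(ce[j]-p)<30:
            c=max(cv2.findContours((l==j).astype(np.uint8),cv2.RETR_EXTERNAL,cv2.CHAIN_APPROX_NONE)[0],key=len);print(st[j].tolist(),cv2.approxPolyDP(c,1.5,True)[:,0].tolist())
E
```

```text
[ 568.4 -173.7  244.4] 68.84
orange [205, 35, 99, 33, 619] [[205, 36], [206, 56], [225, 67], [229, 58], [287, 58], [297, 67], [303, 56], [301, 35]] 
  tool@z 118 [[116.4, -51.0], [104.5, -51.1], [97.8, -39.0], [103.3, -36.1], [103.3, 1.9], [97.8, 8.5], [104.5, 12.4], [117.0, 10.9]]
blue [229, 63, 63, 14, 724] [[229, 69], [234, 76], [291, 74], [290, 66], [283, 63], [240, 63]] 
  tool@z 63 [[99.9, -44.1], [94.6, -40.3], [96.1, 5.5], [102.1, 4.7], [104.3, -0.9], [104.3, -35.1]]
red [233, 177, 53, 48, 1903] [[281, 186], [267, 177], [246, 181], [233, 211], [236, 222], [267, 224], [285, 211]] 
  tool@z 112 [[15.7, -2.3], [22.6, -12.7], [19.6, -28.3], [-3.8, -39.0], [-12.7, -37.0], [-14.3, -13.2], [-3.8, 0.7]]
(233, 177, 53, 48) [ 74.  91. 134. 160. 175.]
195 [0, 147, 93, 92, 86, 77, 75, 75, 74, 74, 75, 0, 0, 0, 0, 0, 0, 0, 0, 0]
201 [0, 75, 74, 74, 75, 75, 84, 104, 124, 136, 74, 0, 0, 0, 0, 0, 0, 0, 0, 0]
207 [0, 82, 103, 125, 142, 153, 159, 160, 0, 0, 99, 0, 0, 0, 0, 0, 0, 0, 0, 0]
213 [155, 163, 163, 164, 163, 163, 0, 164, 160, 154, 0, 0, 0, 0, 0, 0, 0, 0, 0, 0]
219 [147, 159, 159, 158, 
[... 736 characters left out ...]
0], [352, 151], [343, 161], [341, 158], [338, 160], [337, 157], [334, 159], [332, 156], [329, 158], [328, 155], [326, 158], [324, 156], [322, 158], [321, 170], [325, 172], [314, 179], [313, 210], [316, 211], [318, 184], [328, 178], [328, 191], [330, 173], [343, 175], [354, 163]]
scene {'T++': [214.0, 218.2], 'T+-': [188.6, 229.8], 'T-+': [211.4, 214.0], 'T--': [186.2, 225.3], 'B++': [218.8, 240.0], 'B+-': [195.6, 251.1], 'B-+': [216.5, 236.0], 'B--': [193.4, 246.8]}
[200, 216, 19, 25, 132] [[208, 216], [200, 224], [203, 227], [210, 223], [218, 240], [213, 219], [207, 221], [209, 216], [212, 217]]
[187, 226, 11, 26, 111] [[190, 226], [187, 230], [194, 250], [197, 251], [192, 233], [193, 228]]
```

Top of the cassette lies flush between stop (≈118) and pad (≈104), square and upright. The knob bar is turned about 75°. Handing in.

```bash
python3 -c "
from h import *
print(close_job())"
```

```text
the job is handed in; nothing more can be done
None
```

I stood the cassette upright by itself on the rubber strip, centred within about 1 mm, then turned the red knob about 76° past its detent. The last images show the cassette square and upright between pad and stop. I handed the job in at about 33 s, and no result came back. The cassette slipped out of the grip once beside the block and landed standing; I regripped it there. I planned the moves clear of the bystanders but did not measure them again at the end.

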